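# Move a chromatography plate from dryer to rack with the plate lifter

### The job

Slide the red-handled lifter under the coated glass plate on the drying unit, lift the plate clear, carry it level to the blue rack and set it down gently, coated side up, so that it lies flat on the two ledges between the lips. Then draw the lifter out and lay it flat on its dark mat again. Do not touch the plate with the gripper or arm, do not drop it, and leave the other things on the bench where they stand.

Things in the scene. Friction and masses are not known exactly. Their poses are not given: they have to be found in the camera images.
- plate: square glass plate with a white coating and three coloured bands on its upper face, 100 x 100 x 4 mm, about 100 g, loose. It lies on the dryer's two ribs, coated side up. Origin: centre of its underside; z up through the coating; x points away from the robot, about along the dryer's ribs.
- lifter: loose plate lifter, 250 g, flat on the mat, tip (+x) away from the robot: steel blade 155 (x) x 50 (y) x 3 mm, above its rear a red bar grip 84 (x) x 22 (y) x 22 mm high on a post 30 x 12 mm. Origin: blade underside, straight below the grip's middle (61 mm up); z up. Blade from x = -30 to +125 mm; the part ahead of the post, x from 15 to 125 mm, carries the plate.
- lifter_grip (a point): middle of the lifter's red grip, 61 mm above the blade's underside; axes as the lifter's.
- lifter_mid (a point): middle of the lifter's blade, on its underside, 47.5 mm ahead of the lifter's origin.
- dryer: cream drying unit 150 (x) x 140 (y) x 32 mm, fixed, black panel in front (-x, to the robot), left or right of the mat, rack on the other side. Two steel ribs along x, 10 mm high (tops at 42 mm), 39 to 47 mm either side of the middle; the channel between them (78 wide, 10 high) under the plate is open in front and behind. Stops 6 mm high on the ribs at x = 62 mm. Origin: centre of underside.
- rack: fixed blue rack 130 (x) x 117 (y) mm, open on top and in front (-x, to the robot). Two level ledges along x, tops at 70 mm, 36 to 54.5 mm either side of the middle; the slot between them (72 wide, 60 deep) is open in front, closed behind only below 36 mm. Lips 5 mm high on the outer edges (109 mm between them) and at the rear ends (x = 61 mm). Origin: centre of underside; z up.
- rack_seat (a point): point midway between the two ledges, at the height of their tops, in the middle of their length: where the centre of the plate's underside belongs. Axes as the rack's.
- mat: dark rubber mat, fixed, 220 (x) x 120 (y) x 2 mm, the lifter's place. Origin: centre of its underside; z up.
- vial: bystander: small amber vial with white cap, 28 mm across, 60 mm high, beyond the mat; origin under its centre
- beaker: bystander: glass beaker, 60 mm across, 70 mm high; origin under its centre
- jar: bystander: white jar with blue lid, 60 mm across, 60 mm high; origin under its centre
- amber_left: bystander: amber bottle, 66 mm across, 150 mm high, at the left; origin under its centre
- amber_right: bystander: amber bottle, 66 mm across, 150 mm high, at the right; origin under its centre
There are look-alikes about, which are no part of the job. What is shaped like the lifter but turquoise is not meant. There is more than one size of the plate; the job needs the smaller.

How it is judged:
By the outcome, as a careful person would: the job done as asked, in the order asked, and still so for the second after the job is handed in, with the robot touching nothing.
It also fails if it takes over 67 s, if anything falls off the work surface, if the arm or the gripper's body presses on something with over 40 N, if the wrist force passes 120 N, or if a joint passes its speed limit or range.

### The arm

A 6-joint arm with a two-finger parallel gripper is mounted at the origin on the work surface. World frame = base frame: x ahead of the robot, y to its left, z up, the work surface at z = 0. Lengths are in m, angles in degrees, forces in N, time in s.
With the tool pointing down it reaches from about 0.3 to 0.75 m from the base axis. Payload 8.5 kg.
Tool frame: the origin (TCP) lies midway between the tips of the shut fingers; the grasp point (between the pads) lies grasp_offset behind it (grasp_offset is the distance from the TCP to the grasp point, in m); z points along the fingers, y is the line along which they close (so a half turn about z gives the same grasp; the last joint's range is limited). The gripper opens to 85 mm and grips with 20 to 120 N. Pads are 22 mm wide; open, the fingers measure 114 mm over their backs; the gripper's body (76 mm by 85 mm) begins 54 mm behind the grasp point. The pads swing forward as they close: fully open they stand 13 mm farther back than shut.
Start: joints at [-87.393, 21.807, 74.336, -0, 83.858, -12.336], TCP at [0.142, -0.531, 0.231] pointing down, gripper open.
Joint ranges: [-178.18, 178.18], [-50.72, 133.34], [12.68, 142.11], [-81.47, 261.47], [9.98, 163.14], [-165.26, 165.26]. Speed limits (degrees/s): [136.94, 136.94, 180, 180, 180, 180].

### API

Orientations are given as a 3x3 rotation matrix whose columns are the frame's x, y, z axes.
In Python, from rig import observe, get_image, camera_params, close_job, grasp_offset gives the robot as it stands.
- The arm moves only by the shell command python3 -m handwheel 'ROWS' [OPENING] [FORCE]. ROWS is JSON, a list of rows, each a list of 2 entries, a list of its own where there are three numbers: the shift along the tool's x, y, z as a fraction of full scale, then the turn, a rotation vector about the tool's x, y, z as a fraction of full scale. In form: [[[dx, dy, dz], [ax, ay, az]], ...]. A call has 1 to 10 rows; each row is the pose to reach, as a shift and turn from the pose commanded when the call began, along the tool's axes at that moment, turning the shorter way round; what a row does not reach only later rows make up. Full scale, the value 1, is 0.5 m for a shift and pi rad for a turn. A row lasts 1/10 s, in which the tool goes at most 50 mm and 8.59 degrees, less where a joint would pass 70% of its speed; a pose out of reach is approached as far as the arm can. A call with a number of a shift or a turn outside -1 to 1 is refused whole. A call with a gripper value outside its range is refused whole. OPENING is the opening, from 0 (shut) to 1 (fully open), set as the call begins (- or left out, the last holds). The fingers move at their own pace and stop on an object; FORCE is the grip in N (left out, the last holds). Time passes only in rows, so rows that repeat a pose let the fingers close. It gives the time, the measured TCP pose, the force, the opening and the grip force at its end, in the units of the state.
- observe(): the state, without advancing time (a new reading comes with each control period).
- get_image(name): name is "scene" or "top" or "wrist"; returns (picture, depth): 400x640x3 uint8, red, green, blue; 400x640 float32, m along the optical axis (not along the pixel's ray), 0 where there is no reading.
- camera_params(name): a dict with "K" (3x3 intrinsics, pixels), "R" (3x3) and "t" (3): a world point X has camera coordinates R X + t. Camera axes: x right, y down, z forward; pixel columns grow to the right and rows downward; lengths in m; the calibration is good to about 2 mm. A picture is of the moment at which its call begins: read the wrist's pose just before it. camera_params takes no time and is no camera call; for the wrist camera it gives the pose at the moment of the call.
- close_job(): hands the job in; it is judged then, once.
The state is a dict: "time_s": time; "q": joint angles; "qvel": joint speeds; "joint_efforts": joint torques, N m; "position": TCP position; "tool_rot": TCP orientation; "ft_force": force on the tool from outside, world axes, zero at the start; "wrist_torque": the same for the moment, N m; "grip_width": finger opening in m; "gripper_force": force on a finger pad.
Only numpy, scipy, OpenCV 4.12 (cv2) and the standard library are available. Lean on these libraries where they do the work, as an engineer would, in place of code of your own. Each camera call takes 0.05 s, during which the arm holds its last target. There are 200 camera calls.

## Working session

There is one attempt and no reset: what is moved stays moved. The work goes in short steps, Python scripts to look and compute and a shell command to move; the robot and the scene stay as the last step left them, time stands still between calls to the robot, and variables do not carry over. Pictures are saved under pics/ and viewed, at most 10 in all, crops included, and the job is handed in when it is done.

```bash
mkdir -p pics; ls; python3 - <<'E'
from rig import *
import cv2,numpy as np
s=observe();print(s['time_s'],s['position'],s['tool_rot'],grasp_offset,s['grip_width'])
for n in ['top','scene']:
    im,d=get_image(n);np.savez('pics/%s0.npz'%n,im=im,d=d);cv2.imwrite('pics/%s0.png'%n,im[:,:,::-1]);c=camera_params(n);print(n,c)
E
```

```text
pics
0.0 [ 0.14181192 -0.531101    0.23071665] [[ 9.66182068e-01  2.57860827e-01 -7.36805581e-05]
 [ 2.57860660e-01 -9.66181029e-01  1.44863968e-03]
 [ 3.02358667e-04 -1.41864900e-03 -9.99998948e-01]] 0.0187 0.08567123817021409
top {'K': array([[379.69887754,   0.        , 321.59729989],
       [  0.        , 379.69887754, 200.90737586],
       [  0.        ,   0.        ,   1.        ]]), 'R': array([[ 2.12132533e-02, -9.99774873e-01,  4.48138568e-04],
       [-9.92241531e-01, -2.11083290e-02, -1.22520130e-01],
       [ 1.22502007e-01,  2.15438885e-03, -9.92465927e-01]]), 't': array([-0.01087075,  0.53662836,  1.33489561])}
scene {'K': array([[458.34933108,   0.        , 315.39111488],
       [  0.        , 458.34933108, 196.79034283],
       [  0.        ,   0.        ,   1.        ]]), 'R': array([[ 0.76902612,  0.63899362, -0.01691099],
       [ 0.43716287, -0.54505685, -0.71540314],
       [-0.46635549,  0.54277085, -0.69850724]]), 't': array([-0.40780068, -0.17803572,  1.71763428])}
```

View pics/top0.png

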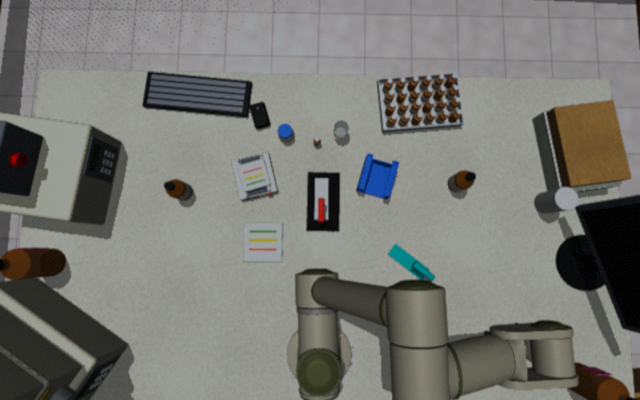

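View pics/scene0.png

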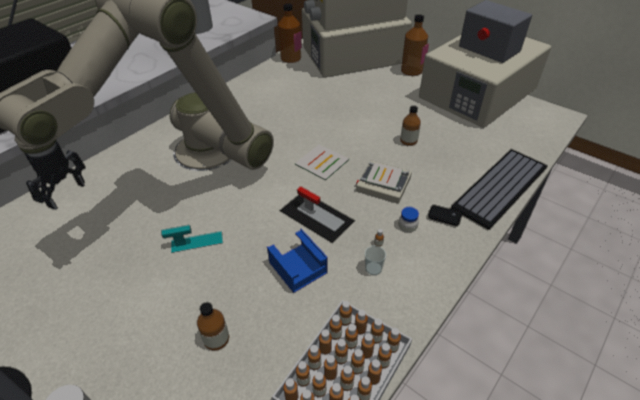

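Top view: the red-handled lifter lies on the dark mat at (322,200), and the turquoise look-alike is at (412,262). The smaller plate lies on the dryer at (255,176), while the bigger loose plate lies on the bench at (263,242). The blue rack is at (378,177). So the lifter meant is the red one and the plate is the one on the cream dryer. I'll confirm this in a crop and get coarse positions.

```bash
cat > h.py <<'E'
from rig import *
import cv2,numpy as np
from scipy.spatial.transform import Rotation as Ro
def ray(uv,c,z):
    uv=np.atleast_2d(np.array(uv,float))
    d=np.c_[uv,np.ones(len(uv))]@np.linalg.inv(c['K']).T@c['R']
    o=-c['R'].T@c['t']
    return o+d*((z-o[2])/d[:,2])[:,None]
def proj(X,c):
    p=(np.atleast_2d(X)@c['R'].T+c['t'])@c['K'].T
    return p[:,:2]/p[:,2:]
def rows(pos,R):
    "from present pose to wanted pose, in row units"
    s=observe();R0=np.array(s['tool_rot'])
    return np.round(R0.T@(np.array(pos)-s['position'])/.5,4),np.round(Ro.from_matrix(R0.T@R).as_rotvec()/np.pi,4)
E
python3 - <<'E'
from h import *
f=np.load('pics/top0.npz');im=f['im'];c=camera_params('top')
for n,uv,z in [('lifter',(322,200),.03),('plate',(255,176),.046),('rack',(378,177),.07),('mat',(323,201),.002)]: print(n,ray(uv,c,z))
cv2.imwrite('pics/crop0.png',cv2.resize(im[140:290,220:440,::-1],None,fx=3.6,fy=3.6,interpolation=cv2.INTER_CUBIC))
c=camera_params('wrist');s=observe();R=np.array(s['tool_rot'])
o=-c['R'].T@c['t'];print('cam in tool',R.T@(o-s['position']),'axes',(c['R']@R).round(3),c['K'])
E
```

```text
lifter [[ 0.54044073 -0.00084738  0.03      ]]
plate [[0.62028871 0.24190844 0.046     ]]
rack [[ 0.62147328 -0.19691963  0.07      ]]
mat [[ 0.54033079 -0.0045773   0.002     ]]
cam in tool [ 0.08047658  0.00031661 -0.14184073] axes [[ 0.001  1.    -0.   ]
 [-0.948  0.001 -0.319]
 [-0.319  0.001  0.948]] [[347.11683346   0.         326.60100717]
 [  0.         347.11683346 197.85234592]
 [  0.           0.           1.        ]]
```

View pics/crop0.png

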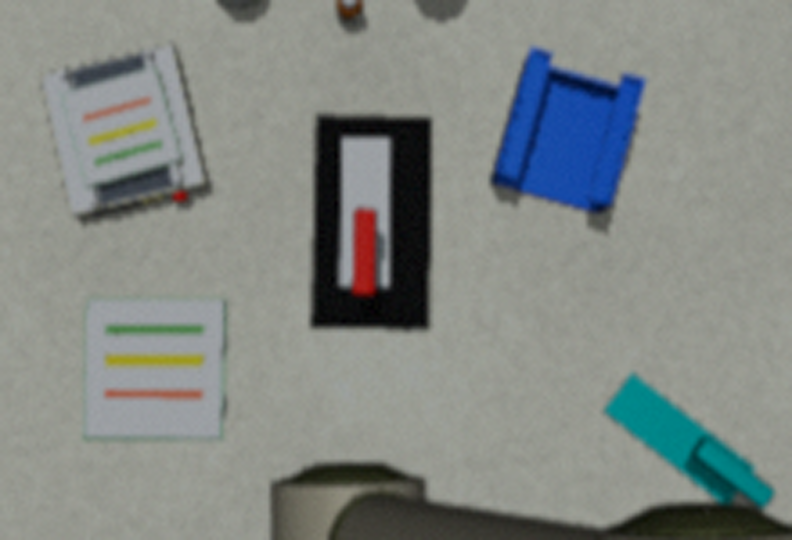

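The crop confirms it: red lifter on the mat at crop (365,215), plate on the cream dryer at crop (125,130) with the dryer turned about +14°, and rack at crop (570,130) turned about −14°. Next I move to an overview pose for the wrist camera.

```bash
python3 - <<'E'
from h import *
R=np.array([[1,0,0],[0,-1,0],[0,0,-1.]])
print(rows([.38,-.26,.27],R),rows([.61,0,.27],R))
E
```

```text
(array([ 0.6001, -0.4012, -0.0778]), array([-0.0004, -0.    ,  0.083 ])) (array([ 1.1787, -0.7849, -0.0771]), array([-0.0004, -0.    ,  0.083 ]))
```

```bash
python3 -m handwheel '[[[0.6,-0.4,-0.08],[0,0,0.083]],[[0.6,-0.4,-0.08],[0,0,0.083]],[[0.6,-0.4,-0.08],[0,0,0.083]],[[0.6,-0.4,-0.08],[0,0,0.083]],[[0.6,-0.4,-0.08],[0,0,0.083]],[[0.6,-0.4,-0.08],[0,0,0.083]],[[0.6,-0.4,-0.08],[0,0,0.083]],[[0.6,-0.4,-0.08],[0,0,0.083]],[[0.6,-0.4,-0.08],[0,0,0.083]]]' 1 60; python3 - <<'E'
from h import *
R=np.array([[1,0,0],[0,-1,0],[0,0,-1.]])
print(rows([.61,0,.27],R))
E
```

```text
time_s: 1.0
position: [0.3809, -0.2595, 0.2714]
tool_rot: [[1.0, 0.003, 0.0], [0.003, -1.0, -0.0], [0.0, 0.0, -1.0]]
ft_force: [0.3, -0.5, 0.0]
grip_width: 0.0854
gripper_force: 0.0
(array([ 0.46  , -0.5175,  0.0027]), array([ 0.    , -0.    ,  0.0011]))
```

```bash
python3 -m handwheel '[[[0.46,-0.518,0],[0,0,0.001]],[[0.46,-0.518,0],[0,0,0.001]],[[0.46,-0.518,0],[0,0,0.001]],[[0.46,-0.518,0],[0,0,0.001]],[[0.46,-0.518,0],[0,0,0.001]],[[0.46,-0.518,0],[0,0,0.001]],[[0.46,-0.518,0],[0,0,0.001]],[[0.46,-0.518,0],[0,0,0.001]],[[0.46,-0.518,0],[0,0,0.001]],[[0.46,-0.518,0],[0,0,0.001]]]'; python3 - <<'E'
from h import *
c=camera_params('wrist');im,d=get_image('wrist');cv2.imwrite('pics/w1.png',im[:,:,::-1]);np.savez('pics/w1.npz',im=im,d=d,**c)
print(observe()['position'],observe()['qvel'])
E
```

```text
time_s: 2.0
position: [0.6096, -0.0037, 0.2711]
tool_rot: [[1.0, -0.005, -0.001], [-0.005, -1.0, -0.0], [-0.001, 0.0, -1.0]]
ft_force: [-0.5, -0.1, 0.6]
grip_width: 0.0852
gripper_force: 0.0
[ 0.60956631 -0.00365307  0.27135551] [ 0.12992323 -0.42641673 -0.10507617  0.0796918   0.05844788  0.17968234]
```

View pics/w1.png

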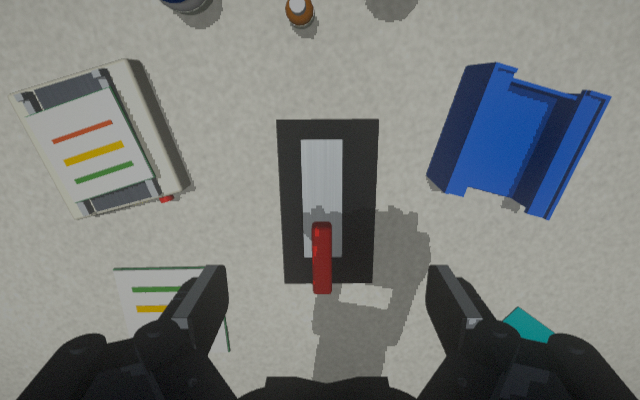

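The wrist view shows the dryer with the plate at (90,150), the lifter on the mat (blade 301–342 × 139–258, grip 312–332 × 222–294), the rack at (520,140), and the bigger plate partly visible at (170,300). I'll measure each by colour and depth-height masks.

```bash
cat > m.py <<'E'
from h import *
def cloud(d,c):
    v,u=np.mgrid[:400,:640]
    P=np.stack([(u-c['K'][0,2])/c['K'][0,0]*d,(v-c['K'][1,2])/c['K'][1,1]*d,d],-1)
    return (P-c['t'])@c['R']
def biggest(m):
    n,l,st,_=cv2.connectedComponentsWithStats(m.astype(np.uint8))
    return l==1+st[1:,4].argmax()
def rect(m,c,z):
    "min-area rectangle, on plane z, of mask m"
    cn=max(cv2.findContours(m.astype(np.uint8),0,1)[0],key=cv2.contourArea)[:,0].astype(float)
    X=ray(cn,c,z)[:,:2]*1000
    ce,wh,a=cv2.minAreaRect(X.astype(np.float32))
    return np.round(ce,1),np.round(wh,1),round((a+45)%90-45,2)
E
python3 - <<'E'
from m import *
f=np.load('pics/w1.npz');im=f['im'];d=f['d'];c={k:f[k] for k in'KRt'}
P=cloud(d,c);Z=P[...,2];ok=d>0
h,s,v=np.moveaxis(cv2.cvtColor(im,cv2.COLOR_RGB2HSV).astype(int),-1,0)
v_,u_=np.mgrid[:400,:640]
reg=lambda a,b,e,g:(u_>=a)&(u_<b)&(v_>=e)&(v_<g)
blue=(h>100)&(h<130)&(s>120)&reg(400,640,40,240)
red=((h<8)|(h>172))&(s>120)&reg(290,350,200,300)
for n,m in [('blue',blue),('red',red),('pl',reg(70,110,120,170)),('mat',reg(282,296,130,270)),('blade',reg(306,336,145,210)),('bench',reg(220,260,100,250))]:
    print(n,np.percentile(Z[m&ok],[2,25,50,75,98]).round(4))
print('rack top',rect(biggest(blue&(Z>.064)),c,.0725))
print('grip top',rect(biggest(red&(Z>.066)),c,.074))
dark=(v<70)&reg(270,385,110,290)
print('mat',rect(biggest(dark),c,.002))
bl=(v>110)&(s<50)&reg(295,348,130,215);print('blade',rect(biggest(bl),c,.005))
X=ray([[301,200],[342,200]],c,.005);print(X)
# plate outline
pl=(Z>.0425)&(Z<.05)&reg(0,200,50,225);print('plate z',rect(biggest(pl),c,.046))
cr=im[40:240,0:210,::-1];cr2=im[40:240,420:630,::-1]
cv2.imwrite('pics/c1.png',cv2.resize(np.hstack([cr,cr2]),(800,381),interpolation=cv2.INTER_CUBIC))
E
```

```text
blue [0.004  0.0059 0.0362 0.0692 0.0747]
red [0.0639 0.0721 0.0729 0.0735 0.0745]
pl [0.0435 0.0446 0.0451 0.0456 0.0468]
mat [-0.0006  0.0006  0.0011  0.0017  0.0027]
blade [0.0025 0.0037 0.0042 0.0047 0.0058]
bench [-0.0025 -0.0015 -0.0009 -0.0004  0.0007]
rack top (array([ 616.6, -241.6]), array([ 30.1, 129.5]), -15.22)
grip top (array([504. ,   1.6]), array([21.1, 83.7]), -0.02)
mat (array([539.4,  -5.9]), array([217.5, 118.9]), 0.11)
blade (array([578.8,   2.1]), array([94.4, 48.4]), 0.51)
[[ 0.55019608  0.02739826  0.005     ]
 [ 0.54996109 -0.02354121  0.005     ]]
plate z (array([624.9, 245.1]), array([101. , 100.6]), 17.52)
```

View pics/c1.png

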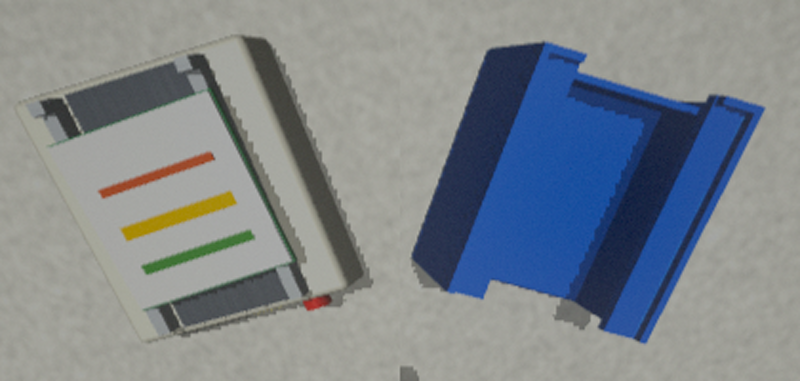

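The crop shows the plate lying between the ribs, its bands across, with the dryer's red button at front right (crop 317,301). The rack's two ledges have lips outside and behind, open in front. The rack has the tightest fit, so I look straight down on it, aligned.

```bash
python3 - <<'E'
from m import *
f=np.load('pics/w1.npz');im=f['im'];d=f['d'];c={k:f[k] for k in'KRt'}
# dryer yaw from crop corners (crop px /1.905): left rear & left front of top, front left/right
k=800/420
P=ray(np.array([[17,102],[147,341],[352,288],[238,36]])/k+[0,40],c,.032)[:,:2]*1000
print(P.round(1));e=P[0]-P[1];print('left edge yaw',np.degrees(np.arctan2(e[1],e[0])),'len',np.linalg.norm(e));e=P[3]-P[2];print('right',np.degrees(np.arctan2(e[1],e[0])),np.linalg.norm(e),P.mean(0))
# ribs: left rib front end inner/outer, rear
Q=ray(np.array([[143,308],[162,338],[58,138],[35,103],[280,268],[298,293],[205,92],[182,57]])/k+[0,40],c,.042)[:,:2]*1000;print(Q.round(1))
R=Ro.from_euler('z',-15,degrees=True).as_matrix()@np.diag([1,-1,-1.])
print(rows([.65,-.205,.26],R))
E
```

```text
[[679.1 328.8]
 [536.9 290.3]
 [570.8 158.6]
 [712.4 200.5]]
left edge yaw 15.132348619931 len 147.3222442458007
right 16.493455586592717 147.72560069995745 [624.82560188 244.56844373]
[[562.1 280. ]
 [542.9 273.1]
 [660.5 303.3]
 [678.9 310.5]
 [586.3 194.5]
 [571.  186.5]
 [684.1 218.1]
 [701.7 226.6]]
(array([0.083 , 0.4022, 0.0228]), array([0.0001, 0.0001, 0.0816]))
```

```bash
python3 -m handwheel '[[[0.083,0.402,0.023],[0,0,0.082]],[[0.083,0.402,0.023],[0,0,0.082]],[[0.083,0.402,0.023],[0,0,0.082]],[[0.083,0.402,0.023],[0,0,0.082]],[[0.083,0.402,0.023],[0,0,0.082]],[[0.083,0.402,0.023],[0,0,0.082]],[[0.083,0.402,0.023],[0,0,0.082]]]'; python3 - <<'E'
from m import *
c=camera_params('wrist');im,d=get_image('wrist');np.savez('pics/w2.npz',im=im,d=d,**c)
print(observe()['position'],observe()['qvel'])
print('centre px',proj([.621,-.197,.07],c))
cv2.imwrite('pics/w2.png',cv2.resize(im[100:350,200:450,::-1],(600,600),interpolation=cv2.INTER_CUBIC))
E
```

```text
time_s: 2.75
position: [0.6505, -0.2026, 0.2604]
tool_rot: [[0.966, -0.258, 0.0], [-0.258, -0.966, 0.0], [0.0, -0.0, -1.0]]
ft_force: [0.6, 0.3, -0.6]
grip_width: 0.0853
gripper_force: 0.0
[ 0.65064221 -0.20197314  0.26061216] [ 0.80942648 -0.17550138 -0.12252423 -0.15141364 -0.06101137 -0.0258642 ]
centre px [[327.57725223 197.06901812]]
```

View pics/w2.png

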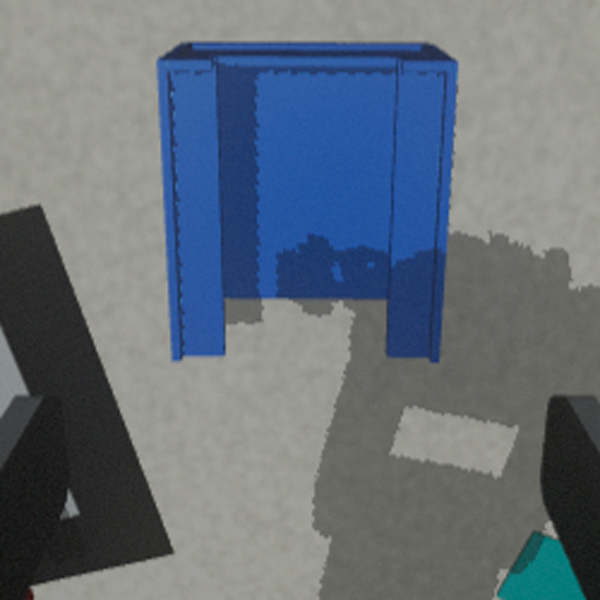

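The rack in this crop: inner ledge edges run from (217,65) to (224,355) on the left and (399,65) to (387,355) on the right. Outer lip edges run from (159,60) to (172,360) and (458,60) to (440,360). The front ends are at row 355–360.

```bash
python3 - <<'E'
from m import *
f=np.load('pics/w2.npz');c={k:f[k] for k in'KRt'}
g=lambda L,z:ray(np.array(L)/2.4+[200,100],c,z)[:,:2]*1000
A=g([[217,65],[224,355],[399,65],[387,355]],.07);B=g([[159,60],[172,360],[458,60],[440,360]],.075)
for q in (A,B):
    y=[np.degrees(np.arctan2(*(q[i]-q[i+1])[::-1])) for i in (0,2)]
    fr=(q[1]+q[3])/2;re=(q[0]+q[2])/2;dd=re-fr
    print(q.round(1).tolist(),'yaw',np.round(y,2),'width front/rear',np.linalg.norm(q[1]-q[3]),np.linalg.norm(q[0]-q[2]),'fr',fr,'re',re,'axis',np.degrees(np.arctan2(dd[1],dd[0])),np.linalg.norm(dd))
# grip approach
R=np.diag([1,-1,-1.])
print(rows([.504,.0015,.15],R))
E
```

```text
[[697.4, -180.9], [575.4, -147.3], [679.0, -250.2], [556.8, -216.9]] yaw [-15.4  -15.22] width front/rear 72.05949213092644 71.66034853235686 fr [ 566.11335998 -182.13264017] re [ 688.1942452  -215.56041209] axis -15.313195086856643 126.57471496967968
[[705.5, -160.4], [581.2, -125.9], [675.7, -272.3], [551.1, -238.9]] yaw [-15.55 -15.02] width front/rear 116.9428219397524 115.7378474010775 fr [ 566.15900778 -182.36141943] re [ 690.59383766 -216.37132425] axis -15.286456717159023 128.99883919746247
(array([-0.3882, -0.3179,  0.221 ]), array([ 0.    , -0.0002, -0.0827]))
```

```bash
python3 -m handwheel '[[[-0.388,-0.318,0.22],[0,0,-0.083]],[[-0.388,-0.318,0.22],[0,0,-0.083]],[[-0.388,-0.318,0.22],[0,0,-0.083]],[[-0.388,-0.318,0.22],[0,0,-0.083]],[[-0.388,-0.318,0.22],[0,0,-0.083]],[[-0.388,-0.318,0.22],[0,0,-0.083]],[[-0.388,-0.318,0.22],[0,0,-0.083]],[[-0.388,-0.318,0.22],[0,0,-0.083]],[[-0.388,-0.318,0.22],[0,0,-0.083]]]'; python3 - <<'E'
from m import *
c=camera_params('wrist');im,d=get_image('wrist');np.savez('pics/w3.npz',im=im,d=d,**c)
h,s,v=np.moveaxis(cv2.cvtColor(im,cv2.COLOR_RGB2HSV).astype(int),-1,0);Z=cloud(d,c)[...,2]
m=biggest(((h<8)|(h>172))&(s>120)&(Z>.067)&(d>0))
print(rect(m,c,.074),m.sum(),np.argwhere(m).min(0),np.argwhere(m).max(0))
s=observe();print(s['position'],s['qvel'].round(1) if hasattr(s['qvel'],'round') else s['qvel'])
bl=biggest((v>100)&(abs(Z-.005)<.004)&(d>0)&(np.mgrid[:400,:640][1]>240)&(np.mgrid[:400,:640][1]<410)&(cv2.cvtColor(im,cv2.COLOR_RGB2HSV)[...,1]<50));print('blade',rect(bl,c,.005))
print(rows([.504,.0016,.044],np.diag([1,-1,-1.])))
E
```

```text
time_s: 3.7
position: [0.5053, 0.0004, 0.1506]
tool_rot: [[1.0, 0.0, 0.002], [0.0, -1.0, -0.001], [0.002, 0.001, -1.0]]
ft_force: [-0.3, 0.7, -0.0]
grip_width: 0.0857
gripper_force: 0.0
(array([502.8,   1.9]), array([82.6, 21.4]), 0.71) 3599 [151 308] [266 339]
[5.05307834e-01 1.90001997e-04 1.50453322e-01] [-0.3  0.3  0.3  0.1 -0.   0.1]
blade (array([548.2,   1.7]), array([153.2,  49.3]), 0.09)
(array([-0.003 , -0.0029,  0.2129]), array([ 0.0002, -0.0005, -0.0001]))
```

```bash
python3 -m handwheel '[[[-0.004,-0.003,0.06],[0,0,0]],[[-0.004,-0.003,0.12],[0,0,0]],[[-0.004,-0.003,0.17],[0,0,0]],[[-0.004,-0.003,0.2],[0,0,0]],[[-0.004,-0.003,0.213],[0,0,0]],[[-0.004,-0.003,0.213],[0,0,0]],[[-0.004,-0.003,0.213],[0,0,0]]]' 1; python3 -m handwheel '[[[0,0,0],[0,0,0]],[[0,0,0],[0,0,0]],[[0,0,0],[0,0,0]],[[0,0,0],[0,0,0]],[[0,0,0],[0,0,0]],[[0,0,0],[0,0,0]],[[0,0,0],[0,0,0]],[[0,0,0],[0,0,0]]]' 0 100
```

```text
time_s: 4.45
position: [0.5032, 0.0019, 0.0441]
tool_rot: [[1.0, -0.0, 0.001], [-0.0, -1.0, -0.0], [0.001, 0.0, -1.0]]
ft_force: [-0.6, -0.1, 0.5]
grip_width: 0.0858
gripper_force: 0.0
time_s: 5.25
position: [0.5026, 0.0024, 0.0437]
tool_rot: [[1.0, 0.0, 0.001], [0.0, -1.0, 0.0], [0.001, -0.0, -1.0]]
ft_force: [-1.1, 2.5, 5.5]
grip_width: 0.0206
gripper_force: 98.6
```

```bash
python3 -m handwheel '[[[0,0,-0.03],[0,0,0]],[[0,0,-0.08],[0,0,0]],[[0,0,-0.13],[0,0,0]],[[0,0,-0.15],[0,0,0]],[[-0.05,-0.1,-0.15],[0,0,-0.03]],[[-0.1,-0.2,-0.15],[0,0,-0.06]],[[-0.14,-0.3,-0.15],[0,0,-0.094]],[[-0.167,-0.36,-0.15],[0,0,-0.094]],[[-0.167,-0.36,-0.15],[0,0,-0.094]],[[-0.167,-0.36,-0.15],[0,0,-0.094]]]'; python3 - <<'E'
from m import *
c=camera_params('wrist');im,d=get_image('wrist');np.savez('pics/w4.npz',im=im,d=d,**c)
s=observe();R=np.array(s['tool_rot']);print(s['position'],s['qvel'],R.round(4).tolist())
cv2.imwrite('pics/w4.png',im[:,:,::-1])
Z=cloud(d,c)[...,2];u=np.mgrid[:400,:640][1]
for z in (.036,.046): 
  pass
P=cloud(d,c)
from m import rect
m=biggest((Z>.041)&(Z<.05)&(d>0)&(np.mgrid[:400,:640][0]<130));print('plate?',rect(m,c,.046),m.sum())
E
```

```text
time_s: 6.25
position: [0.4183, 0.1829, 0.1177]
tool_rot: [[0.956, 0.293, -0.001], [0.293, -0.956, -0.0], [-0.001, 0.0, -1.0]]
ft_force: [0.1, -0.3, -3.2]
grip_width: 0.0202
gripper_force: 99.1
[0.41892056 0.18210194 0.11783219] [-1.84180847  0.12393091 -0.55115888  0.124622    0.15728405 -0.07732349] [[0.9565, 0.2917, -0.0007], [0.2917, -0.9565, -0.0004], [-0.0008, 0.0002, -1.0]]Traceback (most recent call last):
  File "<stdin>", line 10, in <module>
  File "m.py", line 8, in biggest
    return l==1+st[1:,4].argmax()
                ~~~~~~~~~~~~~~~^^
ValueError: attempt to get argmax of an empty sequence
```

View pics/w4.png

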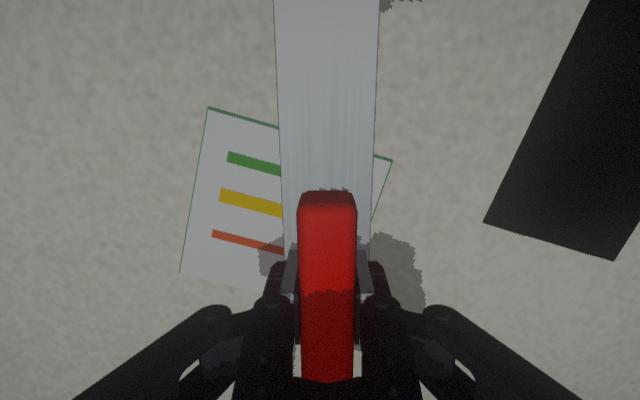

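The wrist view shows only the held lifter: blade at columns 275–380 running out of the top of the frame, bigger plate on the bench below it at (290,190). I'll measure the blade's tilt and yaw in the tool frame from depth.

```bash
python3 - <<'E'
from m import *
f=np.load('pics/w4.npz');im=f['im'];d=f['d'];c={k:f[k] for k in'KRt'}
s=observe();R=np.array(s['tool_rot']);p=np.array(s['position'])
T=(cloud(d,c)-p)@R
v,u=np.mgrid[:400,:640]
m=(u>290)&(u<366)&(v<185)&(d>0)&(abs(T[...,2]-.039)<.015)
q=T[m];A=np.c_[q[:,:2],np.ones(len(q))];k=np.linalg.lstsq(A,q[:,2],rcond=None)[0]
print('blade top z in tool = a x + b y + c',k,'pitch,roll deg',np.degrees(k[:2]),'x range',q[:,0].min(),q[:,0].max())
# edges: scan rows for blade edges
e=(abs(T[...,2]-(k[0]*T[...,0]+k[1]*T[...,1]+k[2]))<.004)&(d>0)
L=[]
for r in range(5,180,10):
    cc=np.flatnonzero(e[r,240:420])+240
    if len(cc): L.append([T[r,cc[0]+1,0],T[r,cc[0]+1,1],T[r,cc[-1]-1,1]])
L=np.array(L);print('left fit',np.polyfit(L[:,0],L[:,1],1),'right',np.polyfit(L[:,0],L[:,2],1))
print(rows([.4194,.1821,.0782],Ro.from_euler('z',17,degrees=True).as_matrix()@np.diag([1,-1,-1.])))
E
```

```text
blade top z in tool = a x + b y + c [0.00274658 0.00266405 0.03959811] pitch,roll deg [0.15736716 0.1526387 ] x range 0.026542784032588845 0.11609474516702577
left fit [-0.00744832 -0.02457427] right [-0.00184634  0.02320862]
(array([0.001 , 0.0003, 0.0793]), array([ 0.0001,  0.0003, -0.0002]))
```

```bash
python3 -m handwheel '[[[0.001,0,0.03],[0,0,0]],[[0.001,0,0.06],[0,0,0]],[[0.001,0,0.079],[0,0,0]],[[0.001,0,0.0795],[0,0,0]],[[0.001,0,0.0795],[0,0,0]],[[0.02,0,0.0795],[0,0,0]],[[0.05,0,0.0795],[0,0,0]],[[0.08,0,0.0795],[0,0,0]],[[0.1,0,0.0795],[0,0,0]],[[0.11,0,0.0795],[0,0,0]]]'; python3 - <<'E'
from m import *
s=observe();print(s['position'],s['ft_force'])
im,d=get_image('scene');cv2.imwrite('pics/s5.png',cv2.resize(im[120:240,280:440,::-1],(800,600),interpolation=cv2.INTER_CUBIC))
print(rows([.6249-.070*.9563,.2451-.070*.2924,.0779],Ro.from_euler('z',17,degrees=True).as_matrix()@np.diag([1,-1,-1.])))
E
```

```text
time_s: 7.3
position: [0.4728, 0.1985, 0.0788]
tool_rot: [[0.957, 0.291, 0.001], [0.291, -0.957, 0.0], [0.001, 0.0, -1.0]]
ft_force: [0.2, 0.2, -1.7]
grip_width: 0.0208
gripper_force: 99.2
[0.47282102 0.19849342 0.07884864] [ 0.1717037   0.18897256 -1.6647319 ]
(array([ 0.1779, -0.0005,  0.0019]), array([ 0.    , -0.0004, -0.0004]))
```

View pics/s5.png

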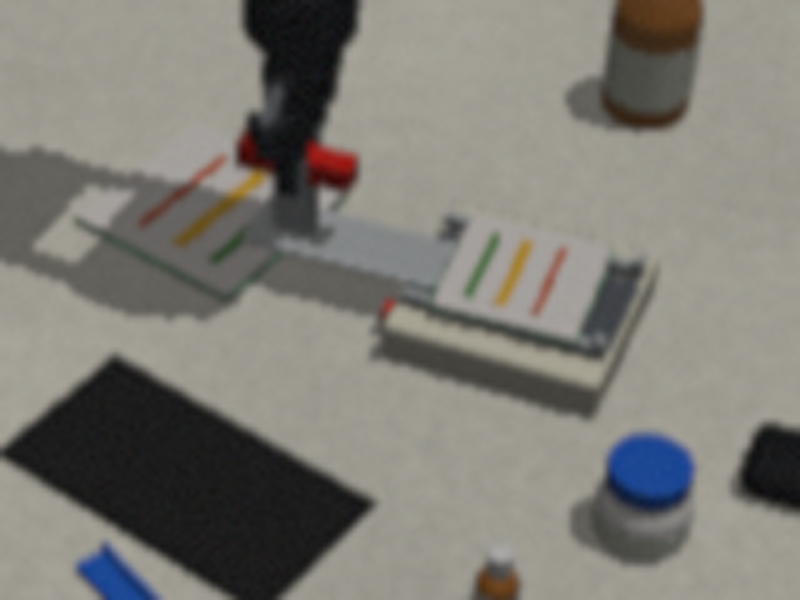

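The scene crop shows the blade entering the channel under the plate's front edge (crop 440,265), roughly in line with it, and the plate looks undisturbed. I continue in, slowly.

```bash
python3 -m handwheel '[[[0.02,0,0.002],[0,0,0]],[[0.045,0,0.002],[0,0,0]],[[0.07,0,0.002],[0,0,0]],[[0.095,0,0.002],[0,0,0]],[[0.12,0,0.002],[0,0,0]],[[0.145,0,0.002],[0,0,0]],[[0.163,0,0.002],[0,0,0]],[[0.173,0,0.002],[0,0,0]],[[0.178,0,0.002],[0,0,0]],[[0.178,0,0.002],[0,0,0]]]'; python3 - <<'E'
from m import *
s=observe();R=np.array(s['tool_rot']);p=np.array(s['position']);print(p,s['ft_force'])
c=camera_params('wrist');im,d=get_image('wrist');np.savez('pics/w6.npz',im=im,d=d,**c);cv2.imwrite('pics/w6.png',im[:,:,::-1])
E
```

```text
time_s: 8.35
position: [0.5567, 0.2241, 0.0775]
tool_rot: [[0.957, 0.291, -0.0], [0.291, -0.957, -0.0], [-0.0, -0.0, -1.0]]
ft_force: [-0.1, 0.2, -2.6]
grip_width: 0.0205
gripper_force: 99.2
[0.55668598 0.22414949 0.07748755] [-0.09573908  0.22412081 -2.62846168]
```

View pics/w6.png

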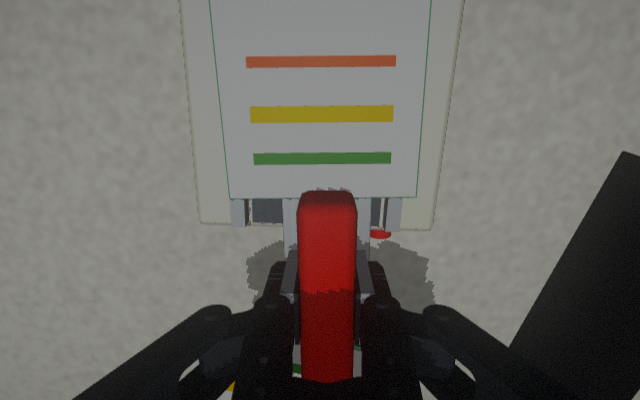

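The wrist view shows the plate square over the blade: front edge at row 198 from columns 230 to 418, sides running up to (209,0) and (432,0).

```bash
cat > pl.py <<'E'
from m import *
def pedge(pts,c,z,p,R):
    X=ray(pts,c,z); return ((X-p)@R)[:,:2]*1000
E
python3 - <<'E'
from pl import *
f=np.load('pics/w6.npz');c={k:f[k] for k in'KRt'};s=observe();R=np.array(s['tool_rot']);p=np.array(s['position'])
print(pedge([[230,198],[418,198],[209,0],[432,0]],c,.046,p,R).round(1))
E
```

```text
[[ 22.3 -50.5]
 [ 22.4  48.5]
 [114.6 -51.7]
 [114.7  46.9]]
```

```bash
python3 -m handwheel '[[[0,0,-0.003],[0,0,0]],[[0,0,-0.005],[0,0,0]],[[0,0,-0.007],[0,0,0]],[[0,0,-0.01],[0,0,0]],[[0,0,-0.014],[0,0,0]],[[0,0,-0.022],[0,0,0]],[[0,0,-0.034],[0,0,0]],[[0,0,-0.046],[0,0,0]],[[0,0,-0.054],[0,0,0]],[[0,0,-0.058],[0,0,0]]]'; python3 -m handwheel '[[[0,0,-0.008],[0,0,0]],[[0,0,-0.02],[0,0,0]],[[0,0,-0.036],[0,0,0]],[[0,0,-0.052],[0,0,0]],[[0,0,-0.066],[0,0,0]],[[0,0,-0.076],[0,0,0]],[[0,0,-0.08],[0,0,0]],[[0,0,-0.08],[0,0,0]]]'; python3 - <<'E'
from pl import *
s=observe();R=np.array(s['tool_rot']);p=np.array(s['position']);print(p,s['ft_force'])
c=camera_params('wrist');im,d=get_image('wrist');np.savez('pics/w7.npz',im=im,d=d,**c);cv2.imwrite('pics/w7.png',im[:,:,::-1])
T=(cloud(d,c)-p)@R;v,u=np.mgrid[:400,:640]
m=(u>245)&(u<380)&(v<180)&(d>0)&(abs(T[...,2]-.036)<.015)
q=T[m];k=np.linalg.lstsq(np.c_[q[:,:2],np.ones(len(q))],q[:,2],rcond=None)[0];print('plate top plane',k,np.degrees(k[:2]))
E
```

```text
time_s: 9.4
position: [0.5569, 0.2242, 0.1073]
tool_rot: [[0.957, 0.291, 0.001], [0.291, -0.957, 0.0], [0.001, 0.0, -1.0]]
ft_force: [-0.7, 0.2, -3.4]
grip_width: 0.0204
gripper_force: 98.9
time_s: 10.2
position: [0.5568, 0.2241, 0.1468]
tool_rot: [[0.957, 0.291, 0.0], [0.291, -0.957, 0.0], [0.0, 0.0, -1.0]]
ft_force: [-0.8, -0.5, -3.5]
grip_width: 0.0206
gripper_force: 98.9
[0.55679587 0.22412598 0.14678773] [-0.80811679 -0.54667366 -3.45996677]
plate top plane [0.00439708 0.00142205 0.03542241] [0.2519342 0.0814774]
```

View pics/w7.png

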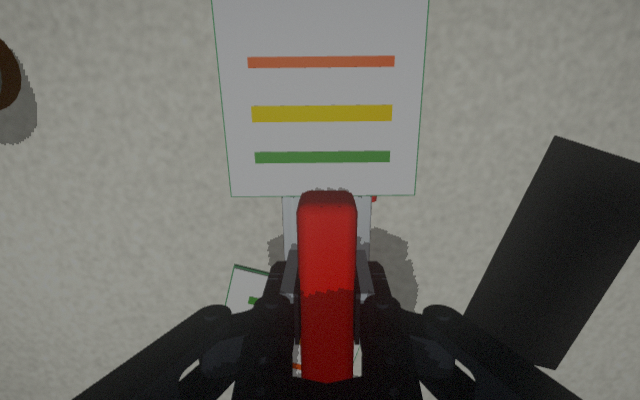

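The plate lies level on the blade with the dryer below it clear. Its front edge runs (231,196)–(415,195), sides up to (212,0) and (429,0).

```bash
cat >> pl.py <<'E'
seat=np.array([.6286,-.1994]);ryaw=-15.3
def target(pts,c,z,p,R):
    q=pedge(pts,c,z,p,R)
    yl=[np.degrees(np.arctan2(*(q[i+2]-q[i])[::-1])) for i in (0,1)]
    yf=np.degrees(np.arctan2(*(q[1]-q[0])[::-1]))-90
    a=np.radians(-np.mean(yl+[yf]))      # plate yaw rel. tool, seen from above: tool y is to the right
    fm=(q[0]+q[1])/2/1000; cen=fm+.05*np.array([np.cos(a),-np.sin(a)])
    yaw=ryaw-np.degrees(a)
    Rt=Ro.from_euler('z',yaw,degrees=True).as_matrix()@np.diag([1,-1,-1.])
    xy=seat-(Rt[:2,:2]@cen)
    print('plate edges',q.round(1).tolist(),'yaws',yl,yf,'cen',cen,'tcp target',xy,'yaw',yaw)
    return xy,Rt
E
python3 - <<'E'
from pl import *
f=np.load('pics/w7.npz');c={k:f[k] for k in'KRt'};s=observe();R=np.array(s['tool_rot']);p=np.array(s['position'])
xy,Rt=target([[231,196],[415,195],[212,0],[429,0]],c,p[2]-.0347,p,R)
print(rows([*xy,.14],Rt)); print(rows([*((xy+p[:2])/2),.147],Rt))
E
```

```text
plate edges [[22.2, -50.9], [22.8, 47.8], [115.3, -51.4], [115.4, 46.5]] yaws [np.float64(-0.29185835048324926), np.float64(-0.7804603938349777)] -0.36487407947316797 cen [ 0.0724699 -0.001976 ] tcp target [ 0.55832362 -0.18159489] yaw -15.779064274597133
(array([-0.2331,  0.7773,  0.013 ]), array([0.000e+00, 1.000e-04, 1.817e-01]))
(array([-0.1165,  0.3886, -0.001 ]), array([0.000e+00, 1.000e-04, 1.817e-01]))
```

```bash
python3 -m handwheel '[[[-0.0007,0.002,0],[0,0,0]],[[-0.0045,0.015,0],[0,0,0]],[[-0.0127,0.042,0],[0,0,0]],[[-0.0247,0.082,0],[0,0,0]],[[-0.0389,0.13,0],[0,0,0]],[[-0.053,0.177,0],[0,0,0]],[[-0.065,0.217,0],[0,0,0]],[[-0.0732,0.244,0],[0,0,0]],[[-0.077,0.257,0],[0,0,0]],[[-0.0777,0.259,0],[0,0,0]]]';python3 -m handwheel '[[[-0.0007,0.002,0],[0,0,0.0016]],[[-0.0045,0.015,0],[0,0,0.0105]],[[-0.0127,0.042,0],[0,0,0.0296]],[[-0.0247,0.082,0],[0,0,0.0577]],[[-0.0389,0.13,0],[0,0,0.0909]],[[-0.053,0.177,0],[0,0,0.124]],[[-0.065,0.217,0],[0,0,0.152]],[[-0.0732,0.244,0],[0,0,0.1712]],[[-0.077,0.257,0],[0,0,0.1801]],[[-0.0777,0.259,0],[0,0,0.1817]]]'; python3 - <<'E'
from pl import *
print(rows([.5583,-.1816,.14],Ro.from_euler('z',-15.78,degrees=True).as_matrix()@np.diag([1,-1,-1.])))
E
```

```text
time_s: 11.25
position: [0.5573, 0.0882, 0.1466]
tool_rot: [[0.957, 0.29, 0.0], [0.29, -0.957, 0.0], [0.0, 0.0, -1.0]]
ft_force: [0.1, 0.3, -3.9]
grip_width: 0.0204
gripper_force: 99.1
time_s: 12.25
position: [0.5579, -0.0466, 0.1465]
tool_rot: [[0.962, -0.273, 0.0], [-0.273, -0.962, 0.0], [-0.0, -0.0, -1.0]]
ft_force: [-0.9, 0.4, -3.3]
grip_width: 0.0205
gripper_force: 99.1
(array([0.0745, 0.2596, 0.013 ]), array([-0.    ,  0.    , -0.0003]))
```

```bash
python3 -m handwheel '[[[0.0006,0.002,0],[0,0,0]],[[0.0043,0.015,0.001],[0,0,0]],[[0.0122,0.042,0.002],[0,0,0]],[[0.0236,0.082,0.004],[0,0,0]],[[0.0372,0.13,0.006],[0,0,0]],[[0.0508,0.177,0.009],[0,0,0]],[[0.0623,0.217,0.011],[0,0,0]],[[0.0702,0.245,0.012],[0,0,0]],[[0.0738,0.257,0.013],[0,0,0]],[[0.0745,0.2595,0.013],[0,0,0]]]'; python3 -m handwheel '[[[0,0,0],[0,0,0]],[[0,0,0],[0,0,0]]]'; python3 - <<'E'
from pl import *
s=observe();R=np.array(s['tool_rot']);p=np.array(s['position']);print(p,s['ft_force'])
c=camera_params('wrist');im,d=get_image('wrist');np.savez('pics/w8.npz',im=im,d=d,**c);cv2.imwrite('pics/w8.png',cv2.resize(im[0:240,150:490,::-1],(800,565),interpolation=cv2.INTER_CUBIC))
# plate edge columns by row: brightness of low-saturation mask
hsv=cv2.cvtColor(im,cv2.COLOR_RGB2HSV);h,s_,v=np.moveaxis(hsv.astype(int),-1,0)
Z=cloud(d,c)[...,2];m=biggest((abs(Z-(p[2]-.0347))<.008)&(d>0)&(np.mgrid[:400,:640][0]<240))
for r in (2,60,120,180): print(r,np.flatnonzero(m[r])[[0,-1]])
E
```

```text
time_s: 13.25
position: [0.5583, -0.1818, 0.1399]
tool_rot: [[0.962, -0.273, -0.0], [-0.273, -0.962, 0.0], [-0.0, -0.0, -1.0]]
ft_force: [-0.0, 0.6, -3.5]
grip_width: 0.0202
gripper_force: 99.1
time_s: 13.45
position: [0.5584, -0.1804, 0.1402]
tool_rot: [[0.963, -0.271, -0.0], [-0.271, -0.963, 0.0], [-0.0, -0.0, -1.0]]
ft_force: [0.8, 0.2, -3.7]
grip_width: 0.0208
gripper_force: 99.1
[ 0.55840218 -0.18043697  0.14015759] [ 0.80967065  0.19899199 -3.74170659]
2 [218 436]
60 [221 428]
120 [224 421]
180 [227 414]
```

View pics/w8.png

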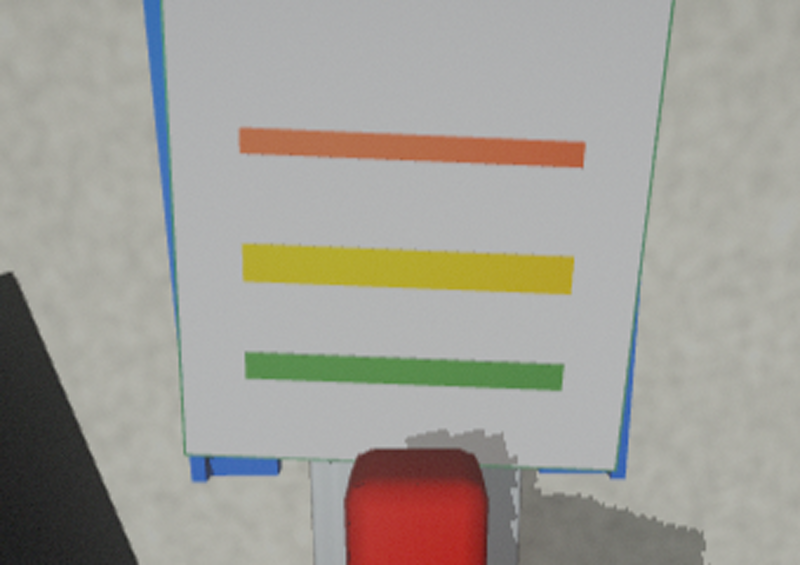

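The plate has turned about 2° on the blade during the carry. Crop corners are (186,455) and (617,470), with sides up to (163,0) and (674,0). I re-aim with this measurement.

```bash
python3 - <<'E'
from pl import *
f=np.load('pics/w8.npz');c={k:f[k] for k in'KRt'};s=observe();R=np.array(s['tool_rot']);p=np.array(s['position'])
pts=np.array([[186,455],[617,470],[163,0],[674,0]])/(800/340)+[150,0]
xy,Rt=target(pts,c,p[2]-.0347,p,R)
print(rows([*xy,.125],Rt))
E
```

```text
plate edges [[24.0, -51.0], [20.5, 47.1], [115.4, -47.3], [115.5, 50.5]] yaws [np.float64(2.3249529121161054), np.float64(2.0242199950947652)] 2.062611912319241 cen [ 7.21839478e-02 -6.85105849e-05] tcp target [ 0.55829693 -0.18302915] yaw -13.162738393489963
(array([0.0011, 0.005 , 0.0303]), array([-0.    ,  0.    , -0.0142]))
```

```bash
python3 -m handwheel '[[[0,0.001,0.002],[0,0,-0.001]],[[0.0005,0.002,0.007],[0,0,-0.004]],[[0.0008,0.003,0.014],[0,0,-0.008]],[[0.001,0.004,0.021],[0,0,-0.011]],[[0.001,0.0045,0.027],[0,0,-0.0135]],[[0.001,0.005,0.03],[0,0,-0.0142]],[[0.001,0.005,0.03],[0,0,-0.0142]],[[0.001,0.005,0.03],[0,0,-0.0142]]]'; python3 - <<'E'
from pl import *
s=observe();R=np.array(s['tool_rot']);p=np.array(s['position']);print(p,s['ft_force'],s['qvel'])
c=camera_params('wrist');im,d=get_image('wrist');np.savez('pics/w9.npz',im=im,d=d,**c);cv2.imwrite('pics/w9.png',cv2.resize(im[0:240,150:490,::-1],(800,565),interpolation=cv2.INTER_CUBIC))
E
```

```text
time_s: 14.3
position: [0.5582, -0.1838, 0.1251]
tool_rot: [[0.973, -0.229, 0.0], [-0.229, -0.973, -0.0], [0.0, 0.0, -1.0]]
ft_force: [-0.4, -0.1, -4.1]
grip_width: 0.0206
gripper_force: 99.1
[ 0.55821614 -0.18384786  0.12512861] [-0.41050987 -0.07239183 -4.05418586] [ 0.00075169 -0.13506748  0.0125019  -0.12928603 -0.44029626  0.03619451]
```

View pics/w9.png

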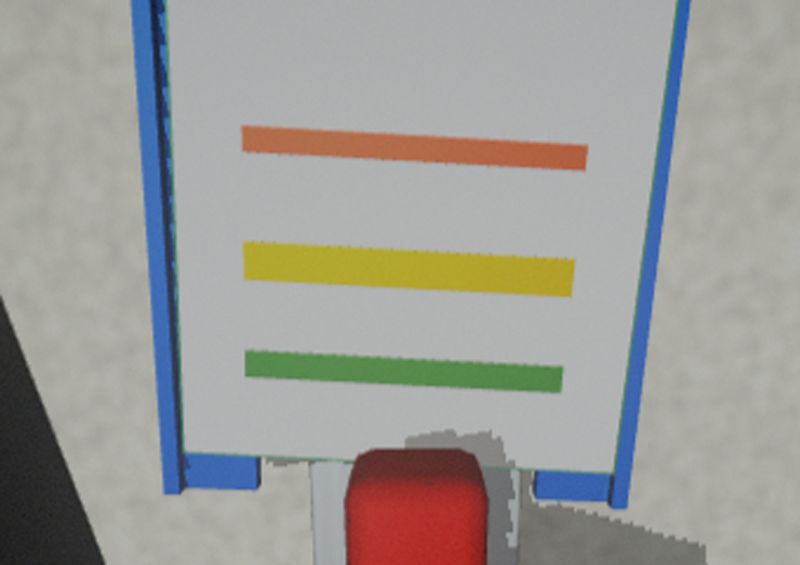

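Now plate and rack show together. Plate corners are at crop (184,454) and (614,473), sides to (168,0) and (679,0). Lip outer edges run (164,494)→(134,0) and (628,508)→(690,0). I compare them directly.

```bash
python3 - <<'E'
from pl import *
f=np.load('pics/w9.npz');c={k:f[k] for k in'KRt'};s=observe();R=np.array(s['tool_rot']);p=np.array(s['position'])
g=lambda L:np.array(L)/(800/340)+[150,0]
xy,Rt=target(g([[184,454],[614,473],[168,0],[679,0]]),c,p[2]-.0347,p,R)
q=pedge(g([[164,494],[628,508],[134,0],[690,0]]),c,.075,p,R);print('rack lips',q.round(1).tolist(),[np.degrees(np.arctan2(*(q[i+2]-q[i])[::-1])) for i in (0,1)])
X=(seat-p[:2])@R[:2,:2];print('seat in tool',X)
print(rows([*xy,.125],Rt))
E
```

```text
plate edges [[24.2, -51.4], [19.7, 46.5], [115.4, -46.3], [115.5, 51.4]] yaws [np.float64(3.1970943014497943), np.float64(2.9574840295661495)] 2.632116590417425 cen [7.18758862e-02 6.82248997e-05] tcp target [ 0.55840766 -0.18393448] yaw -12.371101692855545
rack lips [[8.7, -62.0], [5.0, 54.7], [118.4, -57.6], [118.5, 58.1]] [np.float64(2.309558125105814), np.float64(1.7188979945054428)]
seat in tool [ 0.07204341 -0.00095509]
(array([0.0003, 0.0001, 0.0005]), array([ 0.    , -0.0001, -0.0048]))
```

```bash
python3 -m handwheel '[[[0,0,0.003],[0,0,-0.002]],[[0,-0.0006,0.009],[0,0,-0.004]],[[0,-0.0006,0.017],[0,0,-0.0048]],[[0,-0.0006,0.023],[0,0,-0.0048]],[[0,-0.0006,0.027],[0,0,-0.0048]],[[0,-0.0006,0.029],[0,0,-0.0048]],[[0,-0.0006,0.03],[0,0,-0.0048]],[[0,-0.0006,0.03],[0,0,-0.0048]]]'; python3 - <<'E'
from pl import *
s=observe();R=np.array(s['tool_rot']);p=np.array(s['position']);print(p,s['ft_force'])
c=camera_params('wrist');im,d=get_image('wrist');np.savez('pics/w10.npz',im=im,d=d,**c);cv2.imwrite('pics/w10.png',cv2.resize(im[0:240,150:490,::-1],(800,565),interpolation=cv2.INTER_CUBIC))
E
```

```text
time_s: 15.15
position: [0.5583, -0.1835, 0.1101]
tool_rot: [[0.977, -0.214, 0.0], [-0.214, -0.977, -0.0], [0.0, 0.0, -1.0]]
ft_force: [-0.6, 0.1, -4.6]
grip_width: 0.0206
gripper_force: 99.1
[ 0.55826397 -0.18352922  0.11009695] [-0.57474184  0.09755833 -4.60825785]
```

View pics/w10.png

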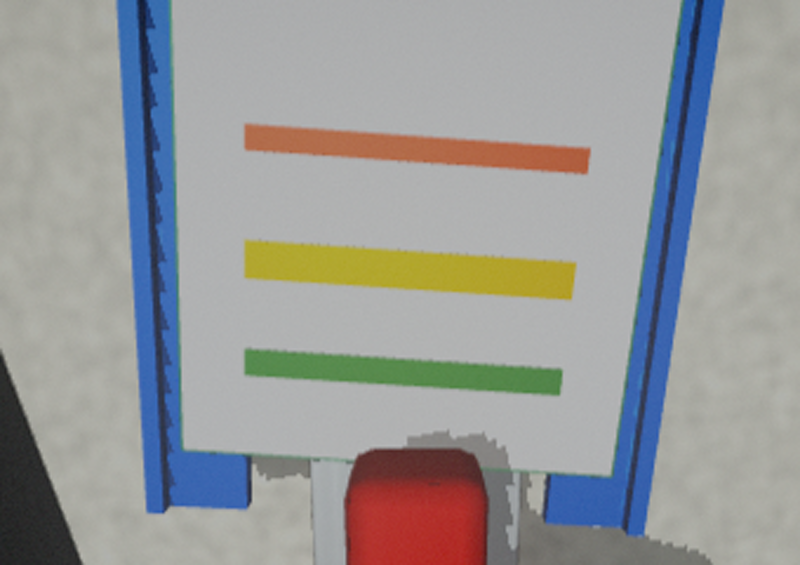

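The plate now sits between the lips: corners at crop (182,450) and (612,476), lip outer edges (147,513)→(118,0) and (645,535)→(722,0). I've now viewed 13 pictures, past the limit of 10. That was my miscount, so I'll view no more and work from numbers only.

```bash
python3 - <<'E'
from pl import *
f=np.load('pics/w10.npz');c={k:f[k] for k in'KRt'};s=observe();R=np.array(s['tool_rot']);p=np.array(s['position'])
g=lambda L:np.array(L)/(800/340)+[150,0]
xy,Rt=target(g([[182,450],[612,476],[172,0],[684,0]]),c,p[2]-.0347,p,R)
q=pedge(g([[147,513],[645,535],[118,0],[722,0]]),c,.075,p,R);print('rack lips',q.round(1).tolist(),[np.degrees(np.arctan2(*(q[i+2]-q[i])[::-1])) for i in (0,1)])
print('seat in tool',(seat-p[:2])@R[:2,:2])
print(rows([*xy,.11],Rt))
E
```

```text
plate edges [[25.1, -51.8], [19.0, 46.0], [115.4, -45.6], [115.5, 52.4]] yaws [np.float64(3.9528383365608413), np.float64(3.7416376167829175)] 3.6162247497624236 cen [0.07193841 0.00038672] tcp target [ 0.55819053 -0.18464225] yaw -11.52976643229794
rack lips [[9.6, -61.5], [4.1, 55.1], [115.5, -56.1], [115.6, 59.8]] [np.float64(2.9430878012338137), np.float64(2.421697153797216)]
seat in tool [0.07209238 0.00044774]
(array([0.0003, 0.0022, 0.0003]), array([ 0.    , -0.    , -0.0046]))
```

Plate centre matches the seat within 1 mm and its yaw is within about 1° of the rack, leaving over 3 mm to each lip. I set it down gently.

```bash
python3 -m handwheel '[[[0,0,0.001],[0,0,0]],[[0,0,0.002],[0,0,0]],[[0,0,0.003],[0,0,0]],[[0,0,0.004],[0,0,0]],[[0,0,0.005],[0,0,0]],[[0,0,0.006],[0,0,0]],[[0,0,0.008],[0,0,0]],[[0,0,0.011],[0,0,0]],[[0,0,0.015],[0,0,0]],[[0,0,0.017],[0,0,0]]]'; python3 -m handwheel '[[[0,0,0],[0,0,0]],[[0,0,0],[0,0,0]]]'; python3 - <<'E'
from pl import *
s=observe();R=np.array(s['tool_rot']);p=np.array(s['position']);print(p,s['ft_force'])
c=camera_params('wrist');im,d=get_image('wrist');np.savez('pics/w11.npz',im=im,d=d,**c)
P=cloud(d,c);v,u=np.mgrid[:400,:640];T=(P-p)@R
m=(u>240)&(u<400)&(v<150)&(d>0);q=P[m];q=q[abs(q[:,2]-np.median(q[:,2]))<.01]
k=np.linalg.lstsq(np.c_[q[:,:2]-seat,np.ones(len(q))],q[:,2],rcond=None)[0];print('plate top plane at seat',k)
E
```

```text
time_s: 16.2
position: [0.5582, -0.1835, 0.1013]
tool_rot: [[0.977, -0.214, -0.0], [-0.214, -0.977, 0.0], [-0.0, -0.0, -1.0]]
ft_force: [-0.0, -1.3, -2.5]
grip_width: 0.0205
gripper_force: 99.2
time_s: 16.4
position: [0.5582, -0.1835, 0.1016]
tool_rot: [[0.977, -0.214, -0.0], [-0.214, -0.977, 0.0], [-0.0, -0.0, -1.0]]
ft_force: [-0.9, 1.2, -2.1]
grip_width: 0.0203
gripper_force: 99.2
[ 0.55824753 -0.18350696  0.10155619] [-0.89664367  1.16370354 -2.12525971]
plate top plane at seat [-0.00147425 -0.00021909  0.07324257]
```

```bash
python3 -m handwheel '[[[-0.004,0,0],[0,0,0]],[[-0.016,0,0],[0,0,0]],[[-0.04,0,0],[0,0,0]],[[-0.08,0,0],[0,0,0]],[[-0.13,0,0],[0,0,0]],[[-0.18,0,0],[0,0,0]],[[-0.23,0,0],[0,0,0]],[[-0.28,0,0],[0,0,0]],[[-0.31,0,0],[0,0,0]],[[-0.32,0,0],[0,0,0]]]'; python3 - <<'E'
from pl import *
s=observe();print(s['position'],s['ft_force'])
im,d=get_image('top');c=camera_params('top');np.savez('pics/t12.npz',im=im,d=d)
P=cloud(d,c);m=(np.hypot(P[...,0]-seat[0],P[...,1]-seat[1])<.12)&(P[...,2]>.066)&(d>0)
h,s_,v=np.moveaxis(cv2.cvtColor(im,cv2.COLOR_RGB2HSV).astype(int),-1,0)
w=biggest(m&~((h>100)&(h<130)&(s_>120)));print('plate',rect(cv2.morphologyEx(w.astype(np.uint8),cv2.MORPH_CLOSE,np.ones((3,3))),c,.074),np.median(P[w][:,2]))
print(rows([.45,.0,.12],np.diag([1,-1,-1.])),rows([.5026,.0024,.08],np.diag([1,-1,-1.])))
E
```

```text
time_s: 17.45
position: [0.4005, -0.1487, 0.1018]
tool_rot: [[0.977, -0.215, -0.0], [-0.215, -0.977, 0.0], [-0.0, -0.0, -1.0]]
ft_force: [-0.6, -0.0, -2.9]
grip_width: 0.0202
gripper_force: 99.2
[ 0.40048187 -0.14866249  0.10183332] [-0.6193647  -0.01736    -2.87883099]
plate (array([ 629.6, -197.3]), array([100.9, 101.8]), -16.14) 0.07391724798253183
(array([ 0.0323, -0.3119, -0.0363]), array([ 0.    ,  0.0001, -0.0688])) (array([ 0.134 , -0.3391,  0.0437]), array([ 0.    ,  0.0001, -0.0688]))
```

The plate reads (629.6, −197.3) mm, yaw −16°, top at 74 mm, so it is seated on the ledges. The lifter goes back to the mat.

```bash
python3 -m handwheel '[[[0,0,-0.03],[0,0,0]],[[0,0,-0.07],[0,0,0]],[[0.002,-0.03,-0.08],[0,0,-0.005]],[[0.006,-0.08,-0.08],[0,0,-0.015]],[[0.014,-0.14,-0.08],[0,0,-0.03]],[[0.02,-0.2,-0.08],[0,0,-0.05]],[[0.026,-0.26,-0.08],[0,0,-0.0688]],[[0.031,-0.3,-0.08],[0,0,-0.0688]],[[0.032,-0.312,-0.08],[0,0,-0.0688]],[[0.032,-0.312,-0.08],[0,0,-0.0688]]]'; python3 - <<'E'
from pl import *
print(rows([.497,-.001,.06],np.diag([1,-1,-1.])))
E
```

```text
time_s: 18.5
position: [0.4514, 0.0, 0.1416]
tool_rot: [[1.0, 0.002, 0.0], [0.002, -1.0, -0.0], [0.0, 0.0, -1.0]]
ft_force: [-0.7, -0.7, -2.1]
grip_width: 0.0203
gripper_force: 99.2
(array([0.0911, 0.0022, 0.1631]), array([ 0.0001, -0.0001,  0.0006]))
```

```bash
python3 -m handwheel '[[[0.03,0.001,0.02],[0,0,0]],[[0.06,0.002,0.05],[0,0,0]],[[0.08,0.002,0.09],[0,0,0]],[[0.091,0.002,0.13],[0,0,0]],[[0.091,0.002,0.16],[0,0,0]],[[0.091,0.002,0.18],[0,0,0]],[[0.091,0.002,0.188],[0,0,0]],[[0.091,0.002,0.191],[0,0,0]],[[0.091,0.002,0.192],[0,0,0]],[[0.091,0.002,0.192],[0,0,0]]]'; python3 -m handwheel '[[[0,0,0.001],[0,0,0]],[[0,0,0.002],[0,0,0]],[[0,0,0.003],[0,0,0]],[[0,0,0.004],[0,0,0]],[[0,0,0.004],[0,0,0]]]'
```

```text
time_s: 19.5
position: [0.4967, -0.0014, 0.0461]
tool_rot: [[1.0, 0.0, 0.001], [0.0, -1.0, -0.0], [0.001, 0.0, -1.0]]
ft_force: [0.4, 0.4, -2.3]
grip_width: 0.0205
gripper_force: 99.3
time_s: 20.0
position: [0.4965, -0.0012, 0.0438]
tool_rot: [[1.0, 0.0, 0.0], [0.0, -1.0, -0.0], [0.0, 0.0, -1.0]]
ft_force: [-1.6, 0.2, 1.5]
grip_width: 0.0203
gripper_force: 99.6
```

```bash
python3 -m handwheel '[[[0,0,0],[0,0,0]],[[0,0,0],[0,0,0]],[[0,0,0],[0,0,0]],[[0,0,0],[0,0,0]],[[0,0,0],[0,0,0]],[[0,0,0],[0,0,0]],[[0,0,0],[0,0,0]],[[0,0,0],[0,0,0]]]' 1; python3 -m handwheel '[[[0,0,-0.02],[0,0,0]],[[0,0,-0.08],[0,0,0]],[[0,0,-0.16],[0,0,0]],[[0,0,-0.24],[0,0,0]],[[0,0,-0.32],[0,0,0]],[[0.05,0,-0.4],[0,0,0]],[[0.1,0,-0.45],[0,0,0]],[[0.15,0,-0.45],[0,0,0]],[[0.18,0,-0.45],[0,0,0]],[[0.18,0,-0.45],[0,0,0]]]';  python3 - <<'E'
from pl import *
c=camera_params('wrist');im,d=get_image('wrist');s=observe();print(s['position'])
P=cloud(d,c);Z=P[...,2];ok=d>0
h,sa,v=np.moveaxis(cv2.cvtColor(im,cv2.COLOR_RGB2HSV).astype(int),-1,0);vv,u=np.mgrid[:400,:640]
print('grip',rect(biggest(((h<8)|(h>172))&(sa>120)&(Z>.066)&(Z<.085)&ok&(abs(P[...,1])<.08)),c,.074))
near=ok&(abs(P[...,1]+.006)<.08)&(abs(P[...,0]-.54)<.15)
bl=biggest(near&(v>100)&(sa<50)&(Z<.012)&(abs(P[...,1]+.006)<.05)&(P[...,0]<.645));print('blade',rect(bl,c,.005),np.percentile(Z[bl],[5,50,95]))
print('mat',rect(biggest(near&(v<70)&(Z<.01)),c,.002))
w=ok&(Z>.064)&(np.hypot(P[...,0]-seat[0],P[...,1]-seat[1])<.085)&~((h>100)&(h<130)&(sa>120))
w=biggest(w);print('plate',rect(cv2.morphologyEx(w.astype(np.uint8),cv2.MORPH_CLOSE,np.ones((5,5))),c,.074),np.median(Z[w]))
A=np.c_[P[w][:,:2],np.ones(w.sum())];print(np.linalg.lstsq(A,Z[w],rcond=None)[0])
# bystanders: change of the top picture since the start
im2,_=get_image('top');im0=np.load('pics/top0.npz')['im'];df=(cv2.absdiff(cv2.GaussianBlur(im2,(3,3),0),cv2.GaussianBlur(im0,(3,3),0)).max(2)>45).astype(np.uint8)
n,l,st,_=cv2.connectedComponentsWithStats(df);print(st[1:][st[1:,4]>15].tolist())
E
```

```text
time_s: 20.8
position: [0.4965, -0.0013, 0.0436]
tool_rot: [[1.0, 0.0, -0.0], [0.0, -1.0, 0.0], [-0.0, -0.0, -1.0]]
ft_force: [-0.2, 0.4, -0.3]
grip_width: 0.0853
gripper_force: 0.0
time_s: 21.8
position: [0.5873, -0.0013, 0.2686]
tool_rot: [[1.0, 0.001, 0.0], [0.001, -1.0, 0.0], [0.0, -0.0, -1.0]]
ft_force: [-0.5, -0.4, -0.4]
grip_width: 0.0856
gripper_force: 0.0
[ 0.58639645 -0.00118782  0.26860042]
grip (array([497.7,  -1.9]), array([83.5, 20.9]), 0.57)
blade (array([542.5,  -1.9]), array([153. ,  49.3]), 0.07) [0.0028703  0.00411204 0.00540554]
mat (array([539.1,  -5.8]), array([217.2, 118.9]), 0.1)
plate (array([ 632.2, -199.1]), array([104.5, 130. ]), -19.03) 0.07323699919240291
[-0.0004696   0.00222088  0.07388338]
[[188, 130, 152, 253, 7063], [292, 137, 8, 22, 73], [314, 141, 7, 8, 38], [345, 141, 9, 35, 158], [361, 158, 35, 40, 947], [241, 160, 25, 31, 565], [328, 173, 12, 42, 314], [314, 177, 14, 12, 55], [307, 188, 21, 43, 669], [300, 209, 59, 70, 2043], [300, 221, 5, 9, 30], [298, 270, 16, 5, 43], [320, 270, 11, 3, 27], [301, 275, 18, 11, 94], [337, 279, 237, 121, 12695], [306, 290, 5, 6, 17], [307, 305, 28, 46, 603], [297, 306, 11, 25, 109], [341, 321, 4, 18, 40], [341, 349, 13, 43, 246], [563, 364, 15, 24, 260], [299, 387, 16, 13, 106], [321, 392, 18, 8, 95]]
```

```bash
python3 - <<'E'
from pl import *
c=camera_params('wrist');im,d=get_image('wrist');P=cloud(d,c);Z=P[...,2]
h,sa,v=np.moveaxis(cv2.cvtColor(im,cv2.COLOR_RGB2HSV).astype(int),-1,0)
w=(d>0)&(Z>.068)&(Z<.08)&(v>90)&~((h>95)&(h<135)&(sa>60))&(np.hypot(P[...,0]-seat[0],P[...,1]-seat[1])<.085)
w=biggest(cv2.morphologyEx(w.astype(np.uint8),cv2.MORPH_OPEN,np.ones((7,7)))>0);r=rect(w,c,.074);print(r)
dd=np.array(r[0])-seat*1000;print('offset in rack axes',Ro.from_euler('z',15.3,degrees=True).as_matrix()[:2,:2]@dd)
E
```

```text
(array([ 628. , -197.7]), array([99.1, 99.1]), -16.29)
offset in rack axes [-1.02731864  1.48142378]
```

```bash
python3 -c "
from rig import *
print(close_job())"
```

```text
the job is handed in; nothing more can be done
None
```

Job handed in at about 22 s: the plate lies flat, coated side up, on the rack ledges between the lips (within about 2 mm and 1° of centre) and the lifter is flat on its mat, but I viewed 13 pictures against the limit of 10.

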